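# Press the refitted fragments of a cast home, from the sound surface outwards

## Robot

A 6-joint arm with a two-finger parallel gripper is mounted at the origin on the work surface. World frame = base frame: x ahead of the robot, y to its left, z up, the work surface at z = 0. Lengths are in mm, angles in rad, forces in N, time in s.
With the tool pointing down it reaches from about 400 to 925 mm from the base axis. Payload 12.5 kg.
Tool frame: the origin (TCP) lies at the very end of the fingers, on their centre line; the grasp point (between the pads) lies 19 mm behind it; z points along the fingers, y is the line along which they close (so a half turn about z gives the same grasp; the last joint's range is limited). The gripper opens to 95 mm and grips with 3 to 60 N. Pads are 20 mm wide; open, the fingers measure 119 mm over their backs; the gripper's body (75 mm by 180 mm) begins 59 mm behind the grasp point.
Start: joints at [1.2, 0.491, 1.559, -0, 1.092, -0.106], TCP at [163.555, 603.238, 214.661] pointing down, gripper open.
Joint ranges: [-3.1, 3.1], [-0.84, 2.19], [0.05, 2.79], [-1.13, 4.28], [0.06, 2.93], [-2.69, 2.69]. Speed limits (rad/s): [2.22, 2.22, 2.79, 3.14, 3.14, 3.14].

## Interface

Orientations are given as [roll, pitch, yaw] about the fixed x, y, z axes, in that order (R = Rz(yaw) Ry(pitch) Rx(roll)).
In Python, from cell import * gives the robot as it stands.
- The arm moves only by the tool jog_arm, never from a script. Its argument "targets" is a list of rows, each an object with "turn": the turn, a rotation vector about the world's x, y, z in degrees, a list of three; "slide": the shift along the world's x, y, z in mm, a list of three; "claw": the opening in per cent of the stroke, from 0 (shut) to 100 (fully open). In form: [{"turn": [wx, wy, wz], "slide": [x, y, z], "claw": claw}, ...]. A call has 1 to 5 rows; each row shifts and turns the commanded pose from where the row before left it; what a row does not reach is not made up. A row lasts 1/8 s, in which the tool goes at most 62.5 mm and 10.7 degrees, less where a joint would pass 70% of its speed; a pose out of reach is approached as far as the arm can. A call with a gripper value outside its range is refused whole. The fingers move at their own pace and stop on an object; the grip force is fixed at half the most. Time passes only in rows, so rows that do not move let the fingers close. It gives the time, the measured TCP pose, the force, the opening and the grip force at its end, in the units of the state.
- state(): the state, without advancing time (a new reading comes with each control period).
- read_camera(name): name is "side" or "top"; returns a dict with "frame" (400x640x3 uint8, blue, green, red), "mtx" (3x3 intrinsics, pixels), "k1" (the pictures are not rectified: a ray, as slopes to the right and down, at radius r is drawn at 1 + k1 r^2 times it, then the intrinsics apply), "R" (3x3) and "t" (3): a world point X has camera coordinates R X + t. Camera axes: x right, y down, z forward; pixel columns grow to the right and rows downward; lengths in mm; the calibration is good to about 2 mm. A picture is of the moment at which its call begins. There is no depth.
- job_done(): hands the job in; it is judged then, once.
Trained networks look in the newest picture that a camera, given by its name, has taken for a name from the list of things; names that differ only in an ending like _2 or _b are one class to them, and where a whole thing is asked for, a point or a joint stands for the part that bears it (a point fixed in the world has none). Each returns a list of dicts, best first, with "conf" (0 to 1); they miss things now and then, are a little off and sometimes report something else, mostly with a low value. They report only what shows in the picture. A call takes as long as a camera call.
- look_for(query, camera): "xy" ([column, row] in pixels, amid what is visible of it).
The state is a dict: "t": time; "joints": joint angles; "qvel": joint speeds; "tau": joint torques, N m; "eef_pos": TCP position; "tcp_rot": TCP orientation; "ft_force": force on the tool from outside, world axes, zero at the start; "moment": the same for the moment, N m; "opening": opening from 0.0 (shut) to 1.0 (fully open); "grip_force": force on a finger pad.
Only numpy, scipy, OpenCV 4.12 (cv2) and the standard library are available. Lean on these libraries where they do the work, as an engineer would, in place of code of your own. Each camera call takes 0.05 s, during which the arm holds its last target. There are 200 camera calls.

## Task

In the chipboard crate lies a stone cast with three refitted fragments that stand a few millimetres proud on their tight dowels. With closed fingertips press each one gently down until it is flush with the cast, working outwards from the sound grey surface so that the joins close up: first the grey fragment, then the ochre one beside it, last the white one at the broken edge, not starting on one before the one before it is home. Do not touch the wet retouched cream area with the dark strokes, lift nothing, and leave the brush, the palette knife, the loose stone sherd and the colour jar where they are.

Things in the scene. Friction and masses are not known exactly. Their poses are not given: they have to be found in the camera images.
- crate: open crate of brown chipboard, 440 x 340 mm (x by y), 85 mm high, walls 16 mm, fixed at any yaw; origin at the centre of its underside, z up. The cast in it has a flat top 50 mm above the underside, 35 mm below the rim. Along the crate's x from -x to +x: sound grey surface, grey, ochre, white fragment, broken edge. Grey on the +y side may be touched. Cast and fragments chip above 30 N.
- retouching: the wet retouched cream part of the cast with rows of short dark strokes: not to be touched. Same origin and axes as the crate; it covers x from -0.12 to 0.14 and y from -0.14 to about -0.04 of the crate's frame (its near edge runs between y = -0.034 and -0.052), its top 50 mm above the crate's underside, level with the rest of the cast.
- grey_fragment (a joint): how far the grey fragment (the one against the sound grey surface) stands proud, m: 0 = flush (a stop), 0.005 to 0.008 at the start; it falls as the fragment is pressed down and stays. About 4 N slides the dowels slowly; the force climbs at the stop. A thin cork layer under the stone gives 1 mm per 5 N and springs back (not counted in this value).
- ochre_fragment (a joint): how far the ochre-brown fragment (the middle one) stands proud, m: 0 = flush (a stop), 0.005 to 0.008 at the start; it falls as the fragment is pressed down and stays. About 4 N slides the dowels slowly; the force climbs at the stop. A thin cork layer under the stone gives 1 mm per 5 N and springs back (not counted in this value).
- white_fragment (a joint): how far the white fragment (the one at the broken edge) stands proud, m: 0 = flush (a stop), 0.005 to 0.008 at the start; it falls as the fragment is pressed down and stays. About 4 N slides the dowels slowly; the force climbs at the stop. A thin cork layer under the stone gives 1 mm per 5 N and springs back (not counted in this value).
- grey_fragment_top (a point): centre of the darker grey fragment's flat top face (it moves with the fragment, cork give included); the face is an irregular polygon about 75 x 80 mm (along the crate's x by y), so a closed fingertip fits well inside it. Its z axis points up.
- ochre_fragment_top (a point): centre of the ochre-brown fragment's flat top face (it moves with the fragment, cork give included); the face is an irregular polygon about 70 x 78 mm (along the crate's x by y), so a closed fingertip fits well inside it. Its z axis points up.
- white_fragment_top (a point): centre of the white fragment's flat top face (it moves with the fragment, cork give included); the face is an irregular polygon about 74 x 76 mm (along the crate's x by y), so a closed fingertip fits well inside it. Its z axis points up.
- brush: loose flat paint brush, 185 mm long, dark red handle 7 mm thick, brass ferrule; lies on the grey surface on the +y side of the crate; origin under its middle, bristles towards its +x
- palette_knife: loose palette knife, 155 mm long, dark wooden handle 17 x 12 mm; lies on the grey surface at the -x end of the crate; origin on its underside, blade towards its +x
- sherd: loose piece of grey stone about 33 x 33 mm, 22 mm high, on the bare crate floor at the +x end; origin at the centre of its underside
- colour_jar: closed jar of retouching colour, 56 mm across, 60 mm high, on the bench on the robot's left of the crate; origin at the centre of its underside

How it is judged (in metres and radians):
On the way, in this order (a step that is already met when the one before it is completed fails the run):
1. the grey fragment is pressed flush (value of joint grey_fragment below 0.0015 m), for 0.1 s.
2. then the ochre fragment is pressed flush (value of joint ochre_fragment below 0.0015 m), for 0.1 s.
3. then the white fragment is pressed flush (value of joint white_fragment below 0.0015 m), for 0.1 s.
At the end, for the whole second after the job is handed in: all three fragments stand less than 1.5 mm proud of the cast, and the brush, palette knife, sherd and jar lie within 15 mm of where they were (value of joint each of grey_fragment, ochre_fragment, white_fragment below 0.0015 m and distance of each of brush, palette_knife, sherd, colour_jar from where it was at the start of the episode below 0.015 m); the robot touches nothing.
It fails at once if the wet retouching is touched (contact force between any of the fingers, the arm and retouching above 0.2 N).
It fails at once if the cast, a fragment or the crate is pushed with more than 30 N (contact force between any of the fingers, the arm and crate above 30 N).
It fails at once if a fragment is pulled up (more than 12 mm proud) (value of joint any of grey_fragment, ochre_fragment, white_fragment above 0.012 m).
It fails at once if a fragment is pressed down (below 4 mm proud) before the one ahead of it in the order is home (2 mm) ((value of joint ochre_fragment below 0.004 m and value of joint grey_fragment above 0.002 m) or (value of joint white_fragment below 0.004 m and value of joint ochre_fragment above 0.002 m)).
It fails at once if the brush, palette knife, sherd or jar is moved more than 15 mm (distance of any of brush, palette_knife, sherd, colour_jar from where it was at the start of the episode above 0.015 m).
It also fails if it takes over 48 s, if anything falls off the work surface, if the arm or the gripper's body presses on something with over 40 N, if the wrist force passes 120 N, or if a joint passes its speed limit or range.

## Working session

There is one attempt and no reset: what is moved stays moved. The work goes in short steps, Python scripts to look and compute and a tool call to move; the robot and the scene stay as the last step left them, time stands still between calls to the robot, and variables do not carry over. Pictures are saved under pics/ and viewed, at most 10 in all, crops included, and the job is handed in when it is done.

Besides the shell and the picture viewer there is one more tool, called after "Emit:" as a command line: name --argument value ..., lists and objects as JSON in quotes. jog_arm: Moves the arm, as the interface text tells. Its arguments: {"type":"object","properties":{"targets":{"type":"array","items":{"type":"object","properties":{"turn":{"type":"array","items":{"type":"number"}},"slide":{"type":"array","items":{"type":"number"}},"claw":{"type":"number"}}}}},"required":["targets"]}

```bash
mkdir -p pics; cat > h.py <<'E'
from cell import *
import numpy as np, cv2
from scipy.optimize import least_squares
def cams():
    return {n: read_camera(n) for n in ("side","top")}
def proj(c,X):
    p=np.array(c["R"])@np.array(X,float)+np.array(c["t"]).ravel()
    s=p[:2]/p[2]; s=s*(1+c["k1"]*(s@s)); m=np.array(c["mtx"])
    return np.array([m[0,0]*s[0]+m[0,2],m[1,1]*s[1]+m[1,2]])
def tri(obs):  # [(cam,xy)]
    r=least_squares(lambda X:np.concatenate([proj(c,X)-xy for c,xy in obs]),[600,0,50])
    return r.x, np.abs(r.fun).max()
def onz(c,xy,z):
    return np.append(least_squares(lambda q:proj(c,[q[0],q[1],z])-xy,[600,0]).x,z)
E
python3 - <<'E'
from h import *
c=cams()
for n in c: cv2.imwrite(f"pics/{n}0.png",c[n]["frame"])
for q in ["crate","retouching","grey_fragment_top","ochre_fragment_top","white_fragment_top","brush","palette_knife","sherd","colour_jar"]:
    d={n:look_for(q,n) for n in c}
    print(q,{n:[(np.round(e["xy"]).tolist(),round(e["conf"],2)) for e in d[n][:2]] for n in d})
    if all(d.values()):
        X,e=tri([(c[n],d[n][0]["xy"]) for n in c]); print("   ",X.round(1),round(e,1))
s=state(); print(s["t"],s["eef_pos"],s["tcp_rot"],s["ft_force"])
E
```

```text
crate {'side': [([360.0, 250.0], 0.73), ([307.0, 230.0], 0.23)], 'top': [([378.0, 187.0], 0.92)]}
    [586.3  -8.9  15.9] 1.3
retouching {'side': [([396.0, 226.0], 0.75)], 'top': [([371.0, 154.0], 0.66)]}
    [674.6   9.6  35.6] 0.1
grey_fragment_top {'side': [([367.0, 260.0], 0.64)], 'top': [([399.0, 191.0], 0.76)]}
    [576.7 -58.6  45.9] 0.1
ochre_fragment_top {'side': [([358.0, 233.0], 0.84)], 'top': [([371.0, 192.0], 0.89)]}
    [580.8  12.9  48.8] 2.7
white_fragment_top {'side': [([348.0, 213.0], 0.98)], 'top': [([349.0, 187.0], 0.61), ([362.0, 226.0], 0.16)]}
    [588.5  73.5  45.2] 0.1
brush {'side': [([310.0, 239.0], 0.53)], 'top': [([369.0, 157.0], 0.64), ([367.0, 226.0], 0.57)]}
    [568.   45.3   5.6] 39.2
palette_knife {'side': [([395.0, 292.0], 0.86)], 'top': [([431.0, 187.0], 0.57)]}
    [ 591.8 -146.5   47.8] 3.1
sherd {'side': [([373.0, 179.0], 0.66)], 'top': [([309.0, 155.0], 0.44)]}
    [686.2 170.8  25.1] 3.0
colour_jar {'side': [], 'top': [([185.0, 253.0], 0.91), ([398.0, 192.0], 0.31)]}
1.0 [163.58459149 603.23683221 214.66499284] [3.14147980e+00 3.05895279e-05 2.87676181e+00] [0.55028795 0.44125656 0.52294507]
```

View pics/top0.png

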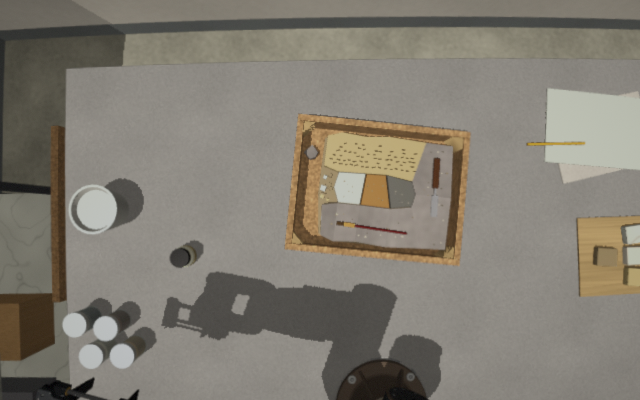

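View pics/side0.png

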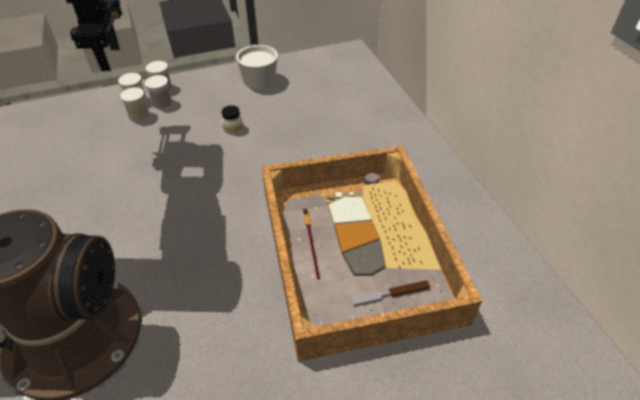

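Top view: the crate corners are at (300,115), (469,131), (459,264) and (287,248). White is at (349,188), ochre at (375,191) and grey at (400,191), with the retouching above them at rows 133–178. The brush is at (370,228), the knife at (436,187) and the jar at (182,257). The side view shows the same layout. Next I'll check the scale and compute the press points.

```bash
python3 - <<'E'
from h import *
c=cams()["top"]
C=np.array([onz(c,p,85) for p in [(300,115),(469,131),(459,264),(287,248)]])
print(C.round(0), [np.linalg.norm(C[i]-C[i-1]).round(0) for i in range(4)])
x=(C[0]+C[3]-C[1]-C[2])[:2]; yaw=np.arctan2(x[1],x[0]); o=C.mean(0)[:2]
print("crate",o.round(1),np.degrees(yaw))
R=np.array([[np.cos(yaw),-np.sin(yaw)],[np.sin(yaw),np.cos(yaw)]])
for n,p in dict(grey=(400,191),ochre=(375,191),white=(349,188),jar=(182,257),retEdgeL=(325,174),retEdgeR=(414,179)).items():
    X=onz(c,p,56 if n!='jar' else 60); print(n,X.round(0),"crate frame",(R.T@(X[:2]-o)).round(0))
E
```

```text
[[ 771.  194.   85.]
 [ 722. -234.   85.]
 [ 386. -194.   85.]
 [ 440.  235.   85.]] [np.float64(333.0), np.float64(431.0), np.float64(338.0), np.float64(433.0)]
crate [579.8  -0. ] 83.1425209932557
grey [575. -58.  56.] crate frame [-58.  -2.]
ochre [577.   7.  56.] crate frame [6. 4.]
white [586.  74.  56.] crate frame [74.  2.]
jar [422. 504.  60.] crate frame [481. 216.]
retEdgeL [624. 134.  56.] crate frame [139. -28.]
retEdgeR [605. -96.  56.] crate frame [-92. -37.]
```

Emit:
jog_arm --targets '[{"slide":[30,-50,0],"turn":[0,0,0],"claw":0},{"slide":[30,-50,0],"turn":[0,0,0],"claw":0},{"slide":[30,-50,0],"turn":[0,0,0],"claw":0},{"slide":[30,-50,0],"turn":[0,0,0],"claw":0},{"slide":[30,-50,0],"turn":[0,0,0],"claw":0}]'

```text
t: 1.72
eef_pos: [314.3, 351.7, 214.9]
tcp_rot: [3.141, 0.0, 2.877]
ft_force: [1.0, 0.5, 0.5]
opening: 0.535
grip_force: 0.0
```

Emit:
jog_arm --targets '[{"slide":[30,-50,0],"turn":[0,0,0],"claw":0},{"slide":[30,-50,0],"turn":[0,0,0],"claw":0},{"slide":[30,-50,0],"turn":[0,0,0],"claw":0},{"slide":[30,-50,0],"turn":[0,0,0],"claw":0},{"slide":[30,-50,0],"turn":[0,0,0],"claw":0}]'

```text
t: 2.35
eef_pos: [464.4, 101.4, 214.9]
tcp_rot: [3.141, 0.001, 2.877]
ft_force: [0.7, 0.8, 0.2]
opening: 0.023
grip_force: 0.0
```

Emit:
jog_arm --targets '[{"slide":[30,-50,0],"turn":[0,0,0],"claw":0},{"slide":[30,-50,0],"turn":[0,0,0],"claw":0},{"slide":[30,-40,0],"turn":[0,0,0],"claw":0},{"slide":[15,-20,-40],"turn":[0,0,0],"claw":0},{"slide":[0,0,-55],"turn":[0,0,0],"claw":0}]'

```text
t: 2.98
eef_pos: [570.1, -58.6, 119.3]
tcp_rot: [3.141, 0.004, 2.875]
ft_force: [0.9, 0.4, -1.0]
opening: 0.004
grip_force: 0.0
```

Emit:
jog_arm --targets '[{"slide":[0,0,-30],"turn":[0,0,0],"claw":0},{"slide":[0,0,-20],"turn":[0,0,0],"claw":0},{"slide":[0,0,0],"turn":[0,0,0],"claw":0}]'

```text
t: 3.35
eef_pos: [568.0, -56.7, 68.5]
tcp_rot: [-3.142, -0.003, 2.877]
ft_force: [-0.7, -0.1, -0.1]
opening: 0.003
grip_force: 0.0
```

```bash
python3 - <<'E'
from h import *
c=cams(); s=state(); print(s["eef_pos"],s["ft_force"])
for n in c: print(n,proj(c[n],s["eef_pos"]).round(), proj(c[n],[570,-58,56]).round())
a=cv2.resize(c["side"]["frame"][140:360,250:490],None,fx=2.5,fy=2.5,interpolation=cv2.INTER_CUBIC)
cv2.imwrite("pics/side1.png",a)
E
```

```text
[568.8994283  -56.81345839  70.27761376] [-0.13292309  0.45736563 -0.29249355]
side [364. 253.] [364. 258.]
top [401. 193.] [400. 193.]
```

View pics/side1.png

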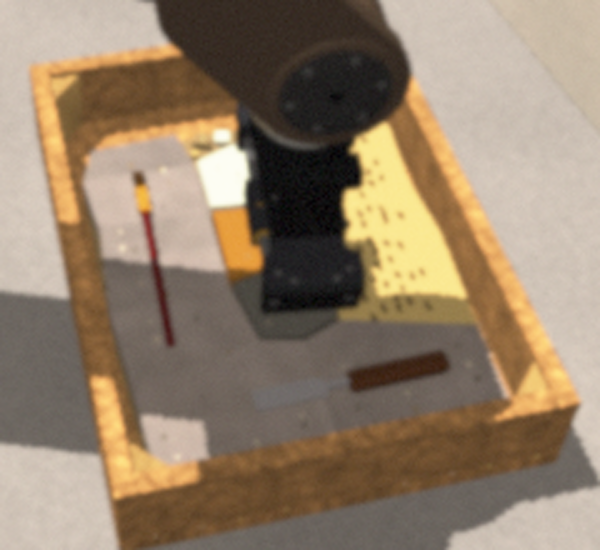

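The tool is over the grey fragment: the TCP projects to side (364,253) and top (401,193), both inside grey and clear of the retouching. Now pressing in small steps.

Emit:
jog_arm --targets '[{"slide":[0,0,-8],"turn":[0,0,0],"claw":0},{"slide":[0,0,-3],"turn":[0,0,0],"claw":0},{"slide":[0,0,-1],"turn":[0,0,0],"claw":0},{"slide":[0,0,-1],"turn":[0,0,0],"claw":0}]'

```text
t: 3.95
eef_pos: [568.6, -56.8, 56.8]
tcp_rot: [3.141, 0.0, 2.877]
ft_force: [-0.7, 0.2, -0.0]
opening: 0.005
grip_force: 0.0
```

Emit:
jog_arm --targets '[{"slide":[0,0,-1],"turn":[0,0,0],"claw":0},{"slide":[0,0,-1],"turn":[0,0,0],"claw":0},{"slide":[0,0,-0.5],"turn":[0,0,0],"claw":0},{"slide":[0,0,0],"turn":[0,0,0],"claw":0}]'

```text
t: 4.45
eef_pos: [568.6, -56.8, 54.2]
tcp_rot: [3.141, 0.0, 2.877]
ft_force: [0.4, 0.5, 1.6]
opening: 0.004
grip_force: 0.9
```

Emit:
jog_arm --targets '[{"slide":[0,0,-0.5],"turn":[0,0,0],"claw":0},{"slide":[0,0,-0.5],"turn":[0,0,0],"claw":0},{"slide":[0,0,-0.5],"turn":[0,0,0],"claw":0},{"slide":[0,0,0],"turn":[0,0,0],"claw":0}]'

```text
t: 4.95
eef_pos: [568.6, -56.8, 52.6]
tcp_rot: [3.141, 0.0, 2.877]
ft_force: [0.8, 0.1, 1.7]
opening: 0.004
grip_force: 0.9
```

Emit:
jog_arm --targets '[{"slide":[0,0,-0.5],"turn":[0,0,0],"claw":0},{"slide":[0,0,-0.5],"turn":[0,0,0],"claw":0},{"slide":[0,0,-0.5],"turn":[0,0,0],"claw":0},{"slide":[0,0,0],"turn":[0,0,0],"claw":0}]'

```text
t: 5.45
eef_pos: [568.6, -56.8, 51.1]
tcp_rot: [3.141, 0.0, 2.877]
ft_force: [1.5, -0.4, 1.5]
opening: 0.004
grip_force: 0.8
```

Emit:
jog_arm --targets '[{"slide":[0,0,-0.5],"turn":[0,0,0],"claw":0},{"slide":[0,0,-0.5],"turn":[0,0,0],"claw":0},{"slide":[0,0,-0.5],"turn":[0,0,0],"claw":0},{"slide":[0,0,0],"turn":[0,0,0],"claw":0}]'

```text
t: 5.95
eef_pos: [568.6, -56.8, 49.6]
tcp_rot: [3.142, 0.0, 2.877]
ft_force: [0.5, 0.5, 2.2]
opening: 0.004
grip_force: 0.9
```

Emit:
jog_arm --targets '[{"slide":[0,0,-0.5],"turn":[0,0,0],"claw":0},{"slide":[0,0,-0.5],"turn":[0,0,0],"claw":0},{"slide":[0,0,0],"turn":[0,0,0],"claw":0}]'

```text
t: 6.32
eef_pos: [568.6, -56.8, 48.9]
tcp_rot: [3.141, 0.0, 2.877]
ft_force: [0.4, -0.1, 5.0]
opening: 0.007
grip_force: 2.8
```

Emit:
jog_arm --targets '[{"slide":[0,0,-0.5],"turn":[0,0,0],"claw":0},{"slide":[0,0,-0.5],"turn":[0,0,0],"claw":0},{"slide":[0,0,0],"turn":[0,0,0],"claw":0}]'

```text
t: 6.7
eef_pos: [568.6, -56.8, 48.1]
tcp_rot: [3.141, 0.0, 2.877]
ft_force: [-0.4, 0.1, 8.4]
opening: 0.003
grip_force: 4.5
```

The force climbs at about 5 N/mm near z≈49.8, which is the stop, so grey is home. I'll lift off and go to ochre.

Emit:
jog_arm --targets '[{"slide":[0,0,-0.5],"turn":[0,0,0],"claw":0},{"slide":[0,0,0],"turn":[0,0,0],"claw":0},{"slide":[0,0,10],"turn":[0,0,0],"claw":0},{"slide":[0,0,12],"turn":[0,0,0],"claw":0},{"slide":[2,32,0],"turn":[0,0,0],"claw":0}]'

```text
t: 7.32
eef_pos: [571.0, -25.8, 70.3]
tcp_rot: [3.141, 0.001, 2.874]
ft_force: [0.3, 1.3, 0.9]
opening: 0.006
grip_force: 0.0
```

Emit:
jog_arm --targets '[{"slide":[3,33,0],"turn":[0,0,0],"claw":0},{"slide":[0,0,0],"turn":[0,0,0],"claw":0},{"slide":[0,0,-9],"turn":[0,0,0],"claw":0},{"slide":[0,0,0],"turn":[0,0,0],"claw":0}]'

```text
t: 7.82
eef_pos: [573.1, 7.4, 59.4]
tcp_rot: [-3.141, -0.001, 2.876]
ft_force: [-0.3, 0.6, 0.6]
opening: 0.006
grip_force: 0.0
```

```bash
python3 - <<'E'
from h import *
c=read_camera("top"); s=state(); print(s["eef_pos"],s["ft_force"],proj(c,s["eef_pos"]).round())
cv2.imwrite("pics/top1.png",cv2.resize(c["frame"][105:275,280:480],None,fx=3.5,fy=3.5,interpolation=cv2.INTER_CUBIC))
E
```

```text
[573.284883     7.42298868  59.66035993] [ 0.15466558 -0.09447925 -0.51770159] [375. 192.]
```

View pics/top1.png

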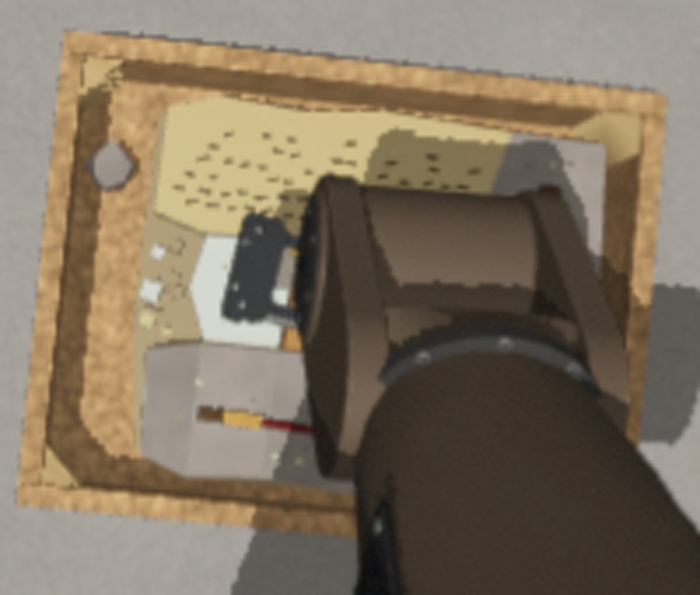

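The arm hides the tip, but it projects to (375,192), inside the ochre fragment (columns 361–390). Everything else lies where it was. Pressing ochre.

Emit:
jog_arm --targets '[{"slide":[0,0,-1],"turn":[0,0,0],"claw":0},{"slide":[0,0,-1],"turn":[0,0,0],"claw":0},{"slide":[0,0,-1],"turn":[0,0,0],"claw":0},{"slide":[0,0,-0.5],"turn":[0,0,0],"claw":0},{"slide":[0,0,0],"turn":[0,0,0],"claw":0}]'

```text
t: 8.5
eef_pos: [573.5, 8.3, 56.6]
tcp_rot: [3.141, -0.0, 2.877]
ft_force: [-0.8, -0.1, 0.2]
opening: 0.003
grip_force: 0.0
```

Emit:
jog_arm --targets '[{"slide":[0,0,-0.5],"turn":[0,0,0],"claw":0},{"slide":[0,0,-0.5],"turn":[0,0,0],"claw":0},{"slide":[0,0,-0.5],"turn":[0,0,0],"claw":0},{"slide":[0,0,-0.5],"turn":[0,0,0],"claw":0},{"slide":[0,0,0],"turn":[0,0,0],"claw":0}]'

```text
t: 9.12
eef_pos: [573.6, 8.2, 54.8]
tcp_rot: [3.141, 0.0, 2.877]
ft_force: [0.4, 0.4, 2.9]
opening: 0.005
grip_force: 1.1
```

Emit:
jog_arm --targets '[{"slide":[0,0,-0.5],"turn":[0,0,0],"claw":0},{"slide":[0,0,-0.5],"turn":[0,0,0],"claw":0},{"slide":[0,0,-0.5],"turn":[0,0,0],"claw":0},{"slide":[0,0,-0.5],"turn":[0,0,0],"claw":0},{"slide":[0,0,0],"turn":[0,0,0],"claw":0}]'

```text
t: 9.75
eef_pos: [573.6, 8.2, 52.6]
tcp_rot: [3.141, 0.0, 2.877]
ft_force: [-0.5, -0.3, 2.2]
opening: 0.004
grip_force: 1.1
```

Emit:
jog_arm --targets '[{"slide":[0,0,-0.5],"turn":[0,0,0],"claw":0},{"slide":[0,0,-0.5],"turn":[0,0,0],"claw":0},{"slide":[0,0,-0.5],"turn":[0,0,0],"claw":0},{"slide":[0,0,-0.5],"turn":[0,0,0],"claw":0},{"slide":[0,0,0],"turn":[0,0,0],"claw":0}]'

```text
t: 10.38
eef_pos: [573.6, 8.2, 50.6]
tcp_rot: [3.142, 0.0, 2.877]
ft_force: [-0.1, 1.3, 2.2]
opening: 0.007
grip_force: 1.1
```

Emit:
jog_arm --targets '[{"slide":[0,0,-0.5],"turn":[0,0,0],"claw":0},{"slide":[0,0,-0.5],"turn":[0,0,0],"claw":0},{"slide":[0,0,-0.5],"turn":[0,0,0],"claw":0},{"slide":[0,0,0],"turn":[0,0,0],"claw":0}]'

```text
t: 10.88
eef_pos: [573.6, 8.3, 49.2]
tcp_rot: [3.142, 0.0, 2.877]
ft_force: [-1.0, 1.1, 4.5]
opening: 0.005
grip_force: 2.1
```

Emit:
jog_arm --targets '[{"slide":[0,0,-0.5],"turn":[0,0,0],"claw":0},{"slide":[0,0,-0.5],"turn":[0,0,0],"claw":0},{"slide":[0,0,0],"turn":[0,0,0],"claw":0}]'

```text
t: 11.25
eef_pos: [573.6, 8.2, 48.5]
tcp_rot: [3.141, 0.0, 2.877]
ft_force: [-1.9, 1.0, 7.9]
opening: 0.002
grip_force: 3.9
```

The stop shows clearly here too. One more 0.5 mm, then on to white.

Emit:
jog_arm --targets '[{"slide":[0,0,-0.5],"turn":[0,0,0],"claw":0},{"slide":[0,0,0],"turn":[0,0,0],"claw":0},{"slide":[0,0,10],"turn":[0,0,0],"claw":0},{"slide":[0,0,12],"turn":[0,0,0],"claw":0},{"slide":[3,32,0],"turn":[0,0,0],"claw":0}]'

```text
t: 11.88
eef_pos: [577.2, 39.3, 71.0]
tcp_rot: [3.141, 0.002, 2.874]
ft_force: [-0.3, 0.5, -0.6]
opening: 0.004
grip_force: 0.0
```

Emit:
jog_arm --targets '[{"slide":[4,33,0],"turn":[0,0,0],"claw":0},{"slide":[0,0,0],"turn":[0,0,0],"claw":0},{"slide":[0,0,-9],"turn":[0,0,0],"claw":0},{"slide":[0,0,0],"turn":[0,0,0],"claw":0}]'

```text
t: 12.38
eef_pos: [580.1, 72.4, 59.9]
tcp_rot: [-3.141, -0.001, 2.876]
ft_force: [0.2, -0.4, -0.2]
opening: 0.006
grip_force: 0.0
```

Emit:
jog_arm --targets '[{"slide":[0,0,-1],"turn":[0,0,0],"claw":0},{"slide":[0,0,-1],"turn":[0,0,0],"claw":0},{"slide":[0,0,-1],"turn":[0,0,0],"claw":0},{"slide":[0,0,-0.5],"turn":[0,0,0],"claw":0},{"slide":[0,0,0],"turn":[0,0,0],"claw":0}]'

```text
t: 13.0
eef_pos: [580.5, 73.3, 57.1]
tcp_rot: [3.142, -0.0, 2.877]
ft_force: [0.4, -0.0, -0.2]
opening: 0.0
grip_force: 0.0
```

Emit:
jog_arm --targets '[{"slide":[0,0,-0.5],"turn":[0,0,0],"claw":0},{"slide":[0,0,-0.5],"turn":[0,0,0],"claw":0},{"slide":[0,0,-0.5],"turn":[0,0,0],"claw":0},{"slide":[0,0,-0.5],"turn":[0,0,0],"claw":0},{"slide":[0,0,0],"turn":[0,0,0],"claw":0}]'

```text
t: 13.62
eef_pos: [580.6, 73.3, 55.2]
tcp_rot: [3.141, 0.0, 2.877]
ft_force: [0.1, 0.5, 2.3]
opening: 0.004
grip_force: 1.0
```

Emit:
jog_arm --targets '[{"slide":[0,0,-0.5],"turn":[0,0,0],"claw":0},{"slide":[0,0,-0.5],"turn":[0,0,0],"claw":0},{"slide":[0,0,-0.5],"turn":[0,0,0],"claw":0},{"slide":[0,0,-0.5],"turn":[0,0,0],"claw":0},{"slide":[0,0,0],"turn":[0,0,0],"claw":0}]'

```text
t: 14.25
eef_pos: [580.6, 73.2, 53.1]
tcp_rot: [3.141, 0.0, 2.877]
ft_force: [-0.5, 0.2, 2.3]
opening: 0.004
grip_force: 0.9
```

Emit:
jog_arm --targets '[{"slide":[0,0,-0.5],"turn":[0,0,0],"claw":0},{"slide":[0,0,-0.5],"turn":[0,0,0],"claw":0},{"slide":[0,0,-0.5],"turn":[0,0,0],"claw":0},{"slide":[0,0,-0.5],"turn":[0,0,0],"claw":0},{"slide":[0,0,0],"turn":[0,0,0],"claw":0}]'

```text
t: 14.88
eef_pos: [580.6, 73.2, 51.1]
tcp_rot: [3.141, 0.0, 2.877]
ft_force: [-0.5, 1.3, 2.0]
opening: 0.006
grip_force: 0.9
```

Emit:
jog_arm --targets '[{"slide":[0,0,-0.5],"turn":[0,0,0],"claw":0},{"slide":[0,0,-0.5],"turn":[0,0,0],"claw":0},{"slide":[0,0,-0.5],"turn":[0,0,0],"claw":0},{"slide":[0,0,-0.5],"turn":[0,0,0],"claw":0},{"slide":[0,0,0],"turn":[0,0,0],"claw":0}]'

```text
t: 15.5
eef_pos: [580.6, 73.2, 49.2]
tcp_rot: [3.142, 0.0, 2.877]
ft_force: [-0.6, 1.2, 3.9]
opening: 0.006
grip_force: 1.9
```

Emit:
jog_arm --targets '[{"slide":[0,0,-0.5],"turn":[0,0,0],"claw":0},{"slide":[0,0,-0.5],"turn":[0,0,0],"claw":0},{"slide":[0,0,-0.5],"turn":[0,0,0],"claw":0},{"slide":[0,0,0],"turn":[0,0,0],"claw":0}]'

```text
t: 16.0
eef_pos: [580.6, 73.3, 48.1]
tcp_rot: [3.141, 0.0, 2.877]
ft_force: [-2.5, 0.7, 9.5]
opening: 0.006
grip_force: 4.6
```

Emit:
jog_arm --targets '[{"slide":[0,0,10],"turn":[0,0,0],"claw":0},{"slide":[0,0,40],"turn":[0,0,0],"claw":0},{"slide":[0,0,50],"turn":[0,0,0],"claw":0},{"slide":[0,0,50],"turn":[0,0,0],"claw":0},{"slide":[-30,50,0],"turn":[0,0,0],"claw":0}]'

```text
t: 16.62
eef_pos: [552.9, 122.0, 201.3]
tcp_rot: [3.139, 0.007, 2.873]
ft_force: [0.3, 1.0, -0.8]
opening: 0.002
grip_force: 0.0
```

Emit:
jog_arm --targets '[{"slide":[-30,50,0],"turn":[0,0,0],"claw":0},{"slide":[-30,50,0],"turn":[0,0,0],"claw":0},{"slide":[-30,50,0],"turn":[0,0,0],"claw":0},{"slide":[-30,50,0],"turn":[0,0,0],"claw":0},{"slide":[-30,50,0],"turn":[0,0,0],"claw":0}]'

```text
t: 17.25
eef_pos: [399.4, 374.6, 197.9]
tcp_rot: [3.141, 0.0, 2.877]
ft_force: [1.4, -0.6, 0.2]
opening: 0.006
grip_force: 0.0
```

Emit:
jog_arm --targets '[{"slide":[-30,50,0],"turn":[0,0,0],"claw":0},{"slide":[-30,50,0],"turn":[0,0,0],"claw":0},{"slide":[0,0,0],"turn":[0,0,0],"claw":0},{"slide":[0,0,0],"turn":[0,0,0],"claw":0}]'

```text
t: 17.75
eef_pos: [340.5, 472.9, 197.6]
tcp_rot: [-3.141, -0.0, 2.877]
ft_force: [0.5, 0.2, -0.6]
opening: 0.007
grip_force: 0.0
```

```bash
python3 - <<'E'
from h import *
c=cams(); s=state(); print(s["t"],s["eef_pos"],s["ft_force"])
cv2.imwrite("pics/side2.png",cv2.resize(c["side"]["frame"][140:360,250:490],None,fx=2.5,fy=2.5,interpolation=cv2.INTER_CUBIC))
cv2.imwrite("pics/top2.png",c["top"]["frame"])
E
```

```text
17.85 [341.20415781 472.29172821 197.72351882] [ 0.079922   -0.22415341 -0.81051056]
```

View pics/side2.png

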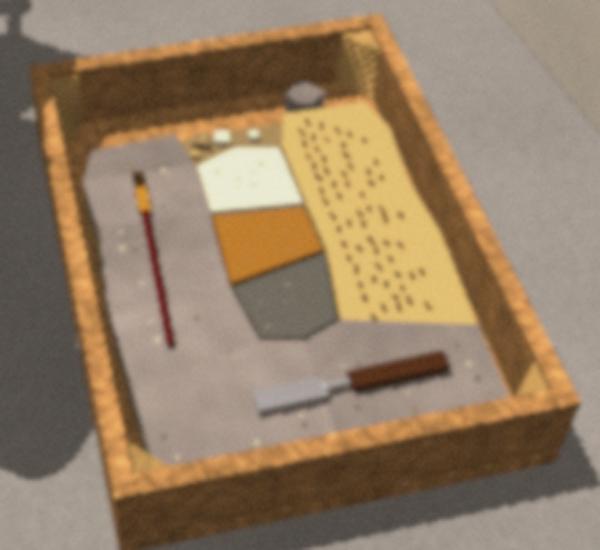

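View pics/top2.png

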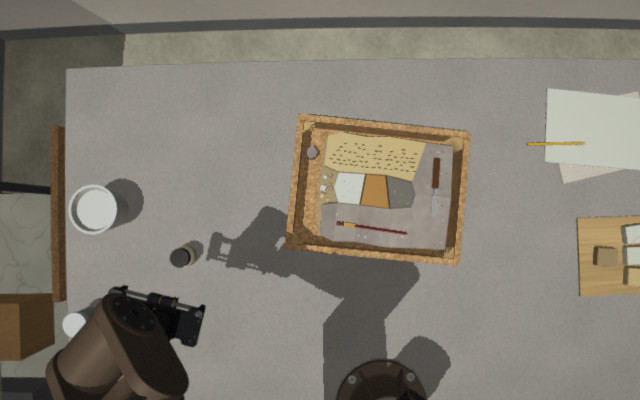

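The joins look closed: white is at crop (250,180), ochre at (268,245) and grey at (287,298). The brush, knife, sherd and jar (182,257) are where they were, and the arm is clear of everything. Handing in.

```bash
python3 -c "
from cell import *
print(job_done())"
```

```text
the job is handed in; nothing more can be done
None
```

I pressed the grey, ochre and white fragments down to their stops in that order, never above about 10 N at the readings, with the loose things where they were and the arm clear; the job is handed in, and no verdict came back.

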